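# Take the charged battery pack off its charger

### The arm

A 6-joint arm with a two-finger parallel gripper is mounted at the origin on the work surface; the furniture and walls round the work are solid. World frame = base frame: x ahead of the robot, y to its left, z up, the work surface at z = 0. Lengths are in m, angles in degrees, forces in N, time in s.
With the tool pointing down it reaches from about 0.25 to 0.725 m from the base axis. Payload 9.7 kg.
Tool frame: the origin (TCP) lies at the very end of the fingers, on their centre line; the grasp point (between the pads) lies 19 mm behind it (bot.grip_point_offset is the z of the grasp point in the tool frame, in m); z points along the fingers, x is the direction in which the jaws open and shut, and the axes are right-handed (so a half turn about z gives the same grasp; the last joint's range is limited). The gripper opens to 85 mm and grips with 20 to 120 N. Pads are 22 mm wide; open, the fingers measure 114 mm over their backs; the gripper's body (76 mm by 85 mm) begins 54 mm behind the grasp point. The pads swing forward as they close: fully open they stand 13 mm farther back than shut.
Start: joints at [64.114, 4.979, 10.078, 95.1, 0, 90], TCP at [0.24, 0.495, 0.231] pointing down, gripper open.
Joint ranges: [-179.16, 179.16], [-48.56, 103.87], [-65.8, 70.77], [-126.05, 130.52], [-82.76, 87.17], [-180, 180]. Speed limits (degrees/s): [127.2, 127.2, 147.25, 180, 180, 180].

### API

Orientations are given as [roll, pitch, yaw] about the fixed x, y, z axes, in that order (R = Rz(yaw) Ry(pitch) Rx(roll)).
In Python, from workcell import get_obs, viewer, job_done, bot gives the robot as it stands.
- The arm moves only by the shell command python3 -m handwheel 'ROWS' [FORCE]. ROWS is JSON, a list of rows, each a list of 5 numbers: the closure, from 0 (fully open) to 1 (shut), then the shift along the world's x, y, z in m, then the turn about the world's z in degrees. A call has 1 to 5 rows; each row is the pose to reach, as a shift and turn from the pose measured when the call began; what a row does not reach only later rows make up. A row lasts 1/10 s, in which the tool goes at most 50 mm and 8.59 degrees, less where a joint would pass 70% of its speed; a pose out of reach is approached as far as the arm can. A call with a gripper value outside its range is refused whole. The fingers move at their own pace and stop on an object; FORCE is the grip in N (left out, the last holds). Time passes only in rows, so rows that repeat a pose let the fingers close. It gives the time, the measured TCP pose, the force and the opening at its end, in the units of the state.
- get_obs(): the state, without advancing time (a new reading comes with each control period).
- viewer.camera(name): name is "scene" or "top"; returns a dict with "color" (384x512x3 uint8, blue, green, red), "K" (3x3 intrinsics, pixels), "origin" and "orientation" of the camera in the world. Camera axes: x right, y down, z forward; pixel columns grow to the right and rows downward; lengths in m; the calibration is good to about 2 mm. A picture is of the moment at which its call begins. There is no depth.
- job_done(): hands the job in, once; it reports no verdict.
The state is a dict: "time": time; "q": joint angles; "qd": joint speeds; "joint_efforts": joint torques, N m; "ee_pos": TCP position; "tcp_rot": TCP orientation; "wrist_force": force on the tool from outside, world axes, zero at the start; "torque": the same for the moment, N m; "opening": finger opening in m.
Only numpy, scipy, OpenCV 4.12 (cv2) and the standard library are available. Lean on these libraries where they do the work, as an engineer would, in place of code of your own. Each camera call takes 0.05 s, during which the arm holds its last target.

### The job

One of the two battery packs is charged: its charger shows a green light bar. Squeeze that pack's two blue side buttons together to free it, lift it out of its charger and set it down, not dropped, standing upright in the wooden tray, then let go. Leave the pack in the charger with the red light, and the red thread spool, where they are.

Things in the scene. Friction and masses are not known exactly. Their poses are not given: they have to be found in the camera images.
- ready_pack_grip (a point): charged pack, in the green-lit charger: upright dark grey block, 64 (x) by 36 (y) by 88 mm tall, 0.15-0.4 kg. This point is midway between its two blue buttons, on its centre line, 59 mm above its underside, 29 below its top. Buttons stand out of its +y and -y sides, centred at this height: each 30 mm long (x), 26 high, 58 mm apart over their outer faces, 38 fully pressed. z up
- ready_charger: grey charger, fixed, 100 (x) by 88 (y) by 32 mm high, green light bar on its front (-x) edge; origin under the pack's centre, on the desk; axes as the pack's. The pack stands in its well, underside 6 mm above the desk, 2.5 mm play all round. Catches on the buttons hook under the well's lip until both buttons are pressed; then the pack lifts straight up, clear after 27 mm
- ready_left (a joint): travel of the charged pack's +y button, m: 0 = sprung out, 0.010 = fully pressed in. Spring about 2 N at first, 5 N fully pressed; its catch (standing 6.5 mm out of the pack's side, 8 to 14 mm above its underside) is free after 4 mm, or up to 7 mm if the pack is pushed off-centre
- ready_right (a joint): the same for the charged pack's -y button
- tray: shallow open wooden tray, fixed on the desk, 116 mm (its x) by 140 mm (its y), 24 mm high with 4 mm walls; its inner floor is 9 mm above the desk. Origin at the centre of its underside, z up. (Keep clear of the fixed hand press, 430 mm tall, at the right of the desk, x 0.28 to 0.56, y -0.62 to -0.40, and of the drawer cabinets, 290 mm tall, beyond x 0.74)
- charging_pack_grip (a point): the same point of the other, identical pack, which stands in the other, identical charger but with a red light bar: leave it there
- red_spool: upright spool of red thread with pale flanges, 51 mm across, 52 mm tall, standing between the chargers; origin at the centre of its underside: leave it there
Things that resemble listed ones, but are neither listed nor needed, are in the scene too. Leave any orange or pink look-alike of the part that bears ready_pack_grip alone.

How it is judged (in metres and radians):
On the way, in this order (a step that is already met when the one before it is completed fails the run):
1. both buttons of the charged pack are squeezed in together while it still stands in its charger (value of joint each of ready_left, ready_right above 0.003 m and distance of ready_pack_grip from where it was at the start of the episode below 0.015 m), for 0.05 s.
2. it is lifted clear of the charger (height (world z) of ready_pack_grip above 0.095 m), for 0.05 s.
3. it is lowered into the tray, to within 15 mm of its floor, while still held (z of ready_pack_grip in the frame of tray below 0.084 m and horizontal distance between ready_pack_grip and tray below 0.06 m and contact force between ready_pack and the fingers above 0.5 N).
At the end, for the whole second after the job is handed in: The charged pack stands upright (within 10 degrees) and at rest on the floor of the tray, wholly inside its rim, let go; the other pack is still in its charger (within 15 mm) and the red spool within 30 mm of where it stood (x of ready_pack_grip in the frame of tray between -0.045 and 0.045 m and y of ready_pack_grip in the frame of tray between -0.055 and 0.055 m and z of ready_pack_grip in the frame of tray below 0.076 m and angle between ready_pack_grip's own z axis and vertical below 0.17 rad and linear speed of ready_pack below 0.02 m/s and distance of charging_pack_grip from where it was at the start of the episode below 0.015 m and distance of red_spool from where it was at the start of the episode below 0.03 m); the robot touches nothing.
It fails at once if the pack in the red-lit charger is pulled up or moved by 15 mm (distance of charging_pack_grip from where it was at the start of the episode above 0.015 m).
It fails at once if the red spool is moved by 30 mm or more (distance of red_spool from where it was at the start of the episode above 0.03 m).
It also fails if it takes over 48 s, if anything falls off the work surface, if the arm or the gripper's body presses on something with over 40 N, if the wrist force passes 120 N, or if a joint passes its speed limit or range.

## Working session

There is one attempt and no reset: what is moved stays moved. The work goes in short steps, Python scripts to look and compute and a shell command to move; the robot and the scene stay as the last step left them, time stands still between calls to the robot, and variables do not carry over. Pictures are saved under pics/ and viewed, and the job is handed in when it is done.

```bash
mkdir -p pics; ls; python3 - <<'E'
from workcell import get_obs, viewer, bot
import cv2
o=get_obs(); print(o['time'],o['ee_pos'],o['tcp_rot'],o['opening'],bot.grip_point_offset)
for n in("scene","top"):
    c=viewer.camera(n); cv2.imwrite(f"pics/{n}0.png",c['color']); print(n,c['K'],c['origin'],c['orientation'])
E
```

```text
pics
0.0 [0.24002561 0.49462243 0.23057184] [1.79999712e+02 7.52192228e-02 6.41162062e+01] 0.08537715414133171 -0.0187
scene [[433.05217232   0.         258.31427842]
 [  0.         433.05217232 186.56790504]
 [  0.           0.           1.        ]] [ 0.01970157 -0.3152124   0.79450346] [-139.69642551    0.3903222   -64.47635012]
top [[364.81322307   0.         254.34310508]
 [  0.         364.81322307 194.24672603]
 [  0.           0.           1.        ]] [ 0.4888796  -0.02607422  0.93235405] [-176.73043937    0.67279904  -89.94776873]
```

View pics/scene0.png

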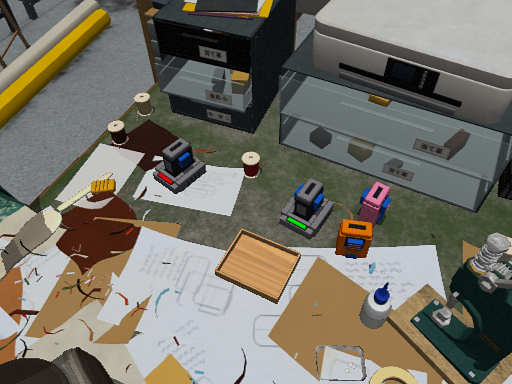

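View pics/top0.png

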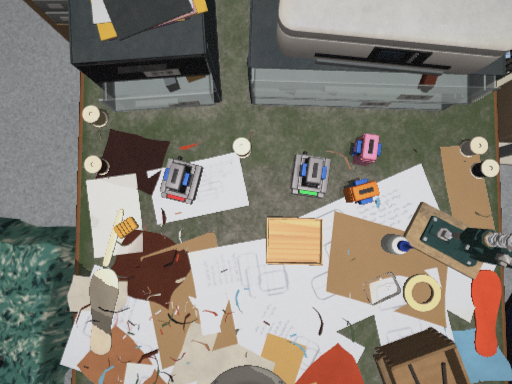

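Candidates (scene image): the grey pack in the green-lit charger at (310,200), the grey pack in the red-lit charger at (178,160), the pink look-alike at (375,203) and the orange one at (355,240). I choose (310,200), which is (311,175) in the top view, and will check it in a close crop.

```bash
python3 - <<'E'
import cv2,numpy as np
s=cv2.imread('pics/scene0.png');t=cv2.imread('pics/top0.png')
a=cv2.resize(s[165:245,265:345],(400,400),interpolation=cv2.INTER_CUBIC)
b=cv2.resize(t[140:210,275:345],(400,400),interpolation=cv2.INTER_CUBIC)
cv2.imwrite('pics/crop0.png',np.hstack([a,b]))
E
```

```text
(no output)
```

View pics/crop0.png

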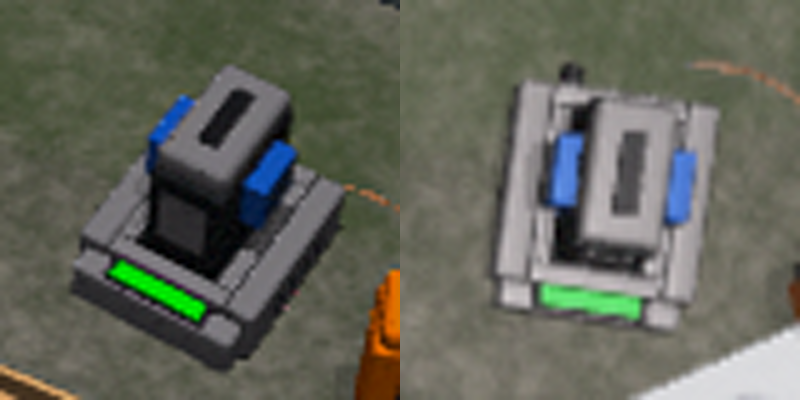

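The crop shows a dark grey pack with blue buttons in the green-lit charger, so the choice holds. The charger is turned a few degrees. Now I'll measure.

```bash
cat > h.py <<'E'
import numpy as np,cv2
from scipy.spatial.transform import Rotation as Ro
C={'scene':(np.array([[433.05217232,0,258.31427842],[0,433.05217232,186.56790504],[0,0,1]]),np.array([0.01970157,-0.3152124,0.79450346]),[-139.69642551,0.3903222,-64.47635012]),
'top':(np.array([[364.81322307,0,254.34310508],[0,364.81322307,194.24672603],[0,0,1]]),np.array([0.4888796,-0.02607422,0.93235405]),[-176.73043937,0.67279904,-89.94776873])}
def ray(c,p):
    K,o,e=C[c]; d=Ro.from_euler('xyz',e,degrees=True).as_matrix()@np.linalg.solve(K,[p[0],p[1],1.]); return o,d/np.linalg.norm(d)
def onz(c,p,z):
    o,d=ray(c,p); return o+d*(z-o[2])/d[2]
def tri(p,q):
    A=np.zeros((3,3));b=np.zeros(3);R=[ray('scene',p),ray('top',q)]
    for o,d in R:
        P=np.eye(3)-np.outer(d,d);A+=P;b+=P@o
    x=np.linalg.solve(A,b); return x,[np.linalg.norm((np.eye(3)-np.outer(d,d))@(x-o)) for o,d in R]
def pix(c,X):
    K,o,e=C[c]; v=K@(Ro.from_euler('xyz',e,degrees=True).as_matrix().T@(np.array(X)-o)); return v[:2]/v[2]
E
python3 - <<'E'
from h import *
np.set_printoptions(precision=4,suppress=True)
s=cv2.imread('pics/scene0.png');t=cv2.imread('pics/top0.png')
# slot in the pack's top
print('slot tri',tri((310.6,188.8),(314.9,170.1)), onz('top',(314.9,170.1),.094),onz('scene',(310.6,188.8),.094))
for n,im in(('scene',s),('top',t)):
    hsv=cv2.cvtColor(im,cv2.COLOR_BGR2HSV)
    m=cv2.inRange(hsv,(45,120,120),(75,255,255))
    k,l,st,ce=cv2.connectedComponentsWithStats(m); i=1+np.argmax(st[1:,4])
    print(n,'green',ce[i],st[i]); c=cv2.findContours(m,0,1)[0]; c=max(c,key=cv2.contourArea); bx=cv2.boxPoints(cv2.minAreaRect(c))
    w=np.array([onz(n,p,.03) for p in bx]); print(w)
    m=cv2.inRange(hsv,(100,130,80),(125,255,255)); k,l,st,ce=cv2.connectedComponentsWithStats(m)
    for i in range(1,k):
        if st[i,4]>12: print('blue',ce[i],st[i],onz(n,ce[i],.07))
    # tray: saturated wood
    m=cv2.inRange(hsv,(8,60,120),(25,200,255)); 
    roi=np.zeros_like(m)
    if n=='top': roi[205:275,255:330]=255
    else: roi[220:310,205:310]=255
    c=max(cv2.findContours(m&roi,0,1)[0],key=cv2.contourArea); r=cv2.minAreaRect(c); print('tray',r,onz(n,r[0],.02)); print(np.array([onz(n,p,.024) for p in cv2.boxPoints(r)]))
a=cv2.resize(s[220:310,205:310],(420,360),interpolation=cv2.INTER_CUBIC)
b=cv2.resize(t[205:275,255:335],(380,360),interpolation=cv2.INTER_CUBIC)
cv2.imwrite('pics/tray.png',np.hstack([a,b]))
# top-view charger corners (crop/5.714)
f=lambda x,y:onz('top',(275+x/5.714,140+y/5.714),.032)
for p in((120,82),(318,105),(292,303),(97,277)):print(f(*p))
E
```

```text
slot tri (array([ 0.593 , -0.1567,  0.0957]), [np.float64(0.0012927826072842168), np.float64(0.0012927826072841664)]) [ 0.5926 -0.1558  0.094 ] [ 0.5952 -0.1574  0.094 ]
scene green [296.2429 222.4714] [287 217  19  12  70]
[[ 0.5446 -0.1274  0.03  ]
 [ 0.5537 -0.1274  0.03  ]
 [ 0.5469 -0.1707  0.03  ]
 [ 0.538  -0.1705  0.03  ]]
blue [183.2292 156.2917] [178 152  12   9  48] [0.5811 0.1527 0.07  ]
blue [298.6757 188.6216] [295 184   9  10  37] [ 0.6043 -0.1282  0.07  ]
blue [365.2093 192.3488] [361 188   9  10  43] [ 0.6558 -0.2624  0.07  ]
blue [318.5968 198.1613] [314 193  10  11  62] [ 0.5977 -0.1769  0.07  ]
blue [385.9667 201.9667] [382 197   9  11  60] [ 0.6488 -0.3098  0.07  ]
blue [354.9605 240.9605] [348 238  15   7  76] [ 0.5262 -0.2799  0.07  ]
blue [381.6986 294.1164] [375 287  14  14 146] [ 0.437  -0.3578  0.07  ]
tray ((257.4853515625, 261.53167724609375), (70.89068603515625, 52.242591857910156), 24.775142669677734) [ 0.4281 -0.1125  0.02  ]
[[ 0.3707 -0.0441  0.024 ]
 [ 0.4929 -0.0302  0.024 ]
 [ 0.4829 -0.185   0.024 ]
 [ 0.3674 -0.1865  0.024 ]]
top green [308.    
[... 369 characters left out ...]
3.5349 172.5581] [321 167   6  12  43] [ 0.5897 -0.1799  0.07  ]
blue [165.8571 173.6286] [164 168   5  12  35] [0.5873 0.195  0.07  ]
blue [185.5625 178.7031] [182 172   8  14  64] [0.5751 0.1478 0.07  ]
blue [360.3125 181.4792] [354 179  13   6  48] [ 0.5684 -0.2665  0.07  ]
blue [365.75   200.5833] [360 198  13   6  48] [ 0.5232 -0.2785  0.07  ]
blue [403.65 245.65] [399 241  11  10  80] [ 0.4179 -0.3651  0.07  ]
tray ((294.0, 240.5), (47.0, 56.0), 90.0) [ 0.4259 -0.1139  0.02  ]
[[ 0.4842 -0.0444  0.024 ]
 [ 0.4843 -0.1832  0.024 ]
 [ 0.3688 -0.1821  0.024 ]
 [ 0.3685 -0.0443  0.024 ]]
[ 0.6396 -0.1189  0.032 ]
[ 0.6295 -0.2046  0.032 ]
[ 0.5434 -0.1925  0.032 ]
[ 0.5546 -0.1085  0.032 ]
```

View pics/tray.png

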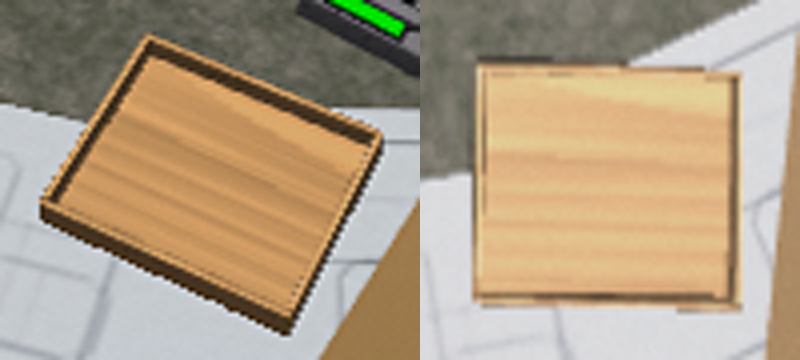

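Estimate: pack centre (0.593,-0.1565), yaw about -7.7°. The jaw axis should be at 82.3°, so turn +18.2°. The tray centre is about (0.4265,-0.1135) and it is square to the world axes. The first leg of the transit also tells me which way joint 6 goes.

```bash
python3 -m handwheel '[[0,0.021,-0.04,0,4],[0,0.042,-0.08,0,8],[0,0.063,-0.12,0,12],[0,0.084,-0.16,0,16],[0,0.105,-0.2,0,18]]' 40; python3 -c "
from workcell import get_obs;o=get_obs();print(o['q'],o['ee_pos'],o['tcp_rot'])"
```

```text
time: 0.6
ee_pos: [0.3453, 0.293, 0.2304]
tcp_rot: [-180.0, 0.1, 82.3]
wrist_force: [0.4, -0.5, 0.4]
opening: 0.0856
[ 4.03405273e+01 -8.19624924e+00 -2.89526061e+00  9.53693114e+01
 -4.78561607e-02  4.80458464e+01] [0.34531572 0.29295689 0.2303857 ] [-1.79989913e+02  8.28038563e-02  8.22947167e+01]
```

Joint 6 heads to about -7°, well inside its range. I'll continue.

```bash
python3 -m handwheel '[[0,0.024,-0.043,0,0],[0,0.048,-0.086,0,0],[0,0.072,-0.129,0,0],[0,0.096,-0.172,0,0],[0,0.12,-0.215,0,0]]'; python3 -m handwheel '[[0,0.024,-0.043,0,0],[0,0.048,-0.086,0,0],[0,0.072,-0.129,0,0],[0,0.096,-0.172,0,0],[0,0.12,-0.215,0,0]]'
python3 - <<'E'
from workcell import viewer
import cv2
for n in("scene","top"): cv2.imwrite(f"pics/{n}1.png",viewer.camera(n)['color'])
E
```

```text
time: 1.1
ee_pos: [0.4658, 0.0759, 0.2303]
tcp_rot: [-180.0, 0.1, 82.3]
wrist_force: [1.2, 0.6, 0.2]
opening: 0.0854
time: 1.6
ee_pos: [0.5863, -0.1412, 0.2299]
tcp_rot: [-180.0, 0.1, 82.3]
wrist_force: [1.6, 0.6, 0.3]
opening: 0.0854
```

View pics/scene1.png

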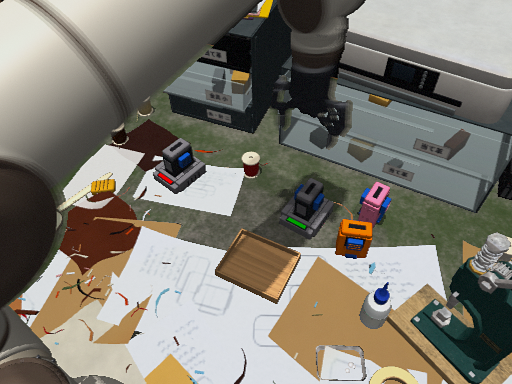

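View pics/top1.png

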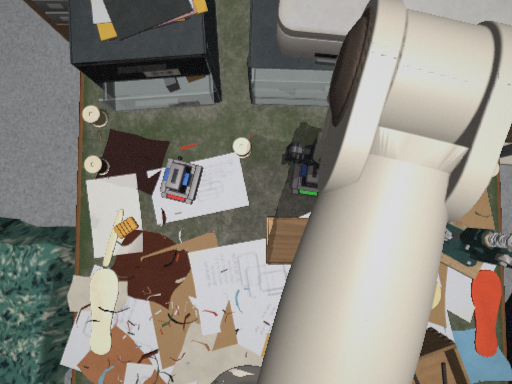

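The scene view shows the open gripper over the green-lit pack at (310,110-200), and the path is clear. The arm hides the target in the top view. I'll descend part way and check the alignment.

```bash
python3 -m handwheel '[[0,0.003,-0.008,-0.02,0],[0,0.0067,-0.0153,-0.05,0],[0,0.0067,-0.0153,-0.08,0],[0,0.0067,-0.0153,-0.105,0],[0,0.0067,-0.0153,-0.113,0]]'
python3 - <<'E'
from workcell import viewer
import cv2
im=viewer.camera("scene")['color']; cv2.imwrite("pics/s2.png",cv2.resize(im[80:250,230:400],(600,600),interpolation=cv2.INTER_CUBIC))
E
```

```text
time: 2.2
ee_pos: [0.5923, -0.1583, 0.1109]
tcp_rot: [-179.5, 0.1, 82.0]
wrist_force: [0.1, -0.1, 0.6]
opening: 0.0856
```

View pics/s2.png

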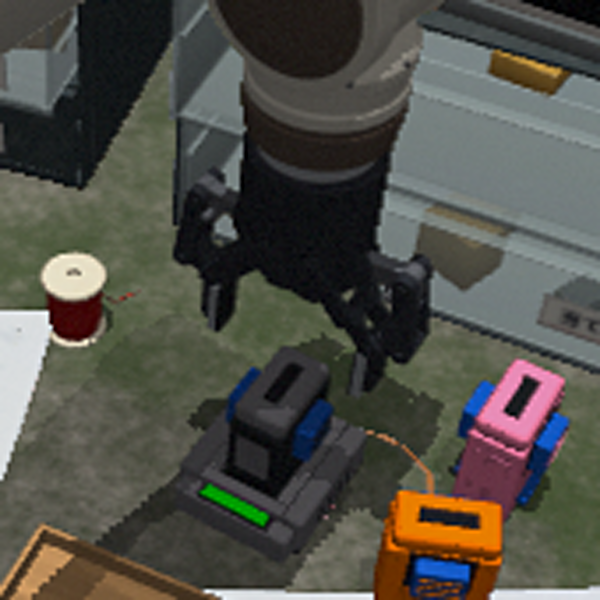

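```bash
python3 - <<'E'
from h import *
f=lambda x,y,z:onz('scene',(230+x/3.53,80+y/3.53),z).round(4)
for z in(.111,.124):print(f(218,325,z),f(362,390,z),f(290,357,z))
E
```

```text
[ 0.6077 -0.1082  0.111 ] [ 0.5962 -0.2035  0.111 ] [ 0.6022 -0.1566  0.111 ]
[ 0.5965 -0.1121  0.124 ] [ 0.5852 -0.2056  0.124 ] [ 0.5911 -0.1596  0.124 ]
```

Fingertips and TCP agree to about 2 mm. I'll make a small correction and go down to TCP z ≈ 0.043.

```bash
python3 -m handwheel '[[0,0.002,0.002,-0.015,0.3],[0,0.002,0.002,-0.035,0.3],[0,0.002,0.002,-0.055,0.3],[0,0.002,0.002,-0.068,0.3],[0,0.002,0.002,-0.068,0.3]]'
python3 - <<'E'
from workcell import viewer,get_obs
import cv2
im=viewer.camera("scene")['color']; cv2.imwrite("pics/s3.png",cv2.resize(im[80:250,230:400],(600,600),interpolation=cv2.INTER_CUBIC))
o=get_obs();print(o['ee_pos'],o['tcp_rot'],o['wrist_force'])
E
```

```text
time: 2.75
ee_pos: [0.5938, -0.1559, 0.0418]
tcp_rot: [-179.4, 0.1, 82.4]
wrist_force: [-0.3, 0.1, 0.1]
opening: 0.0852
[ 0.59437239 -0.15612808  0.04315725] [-1.79524298e+02  7.01613425e-02  8.23664595e+01] [-0.17099142  0.18228787  0.2030617 ]
```

View pics/s3.png

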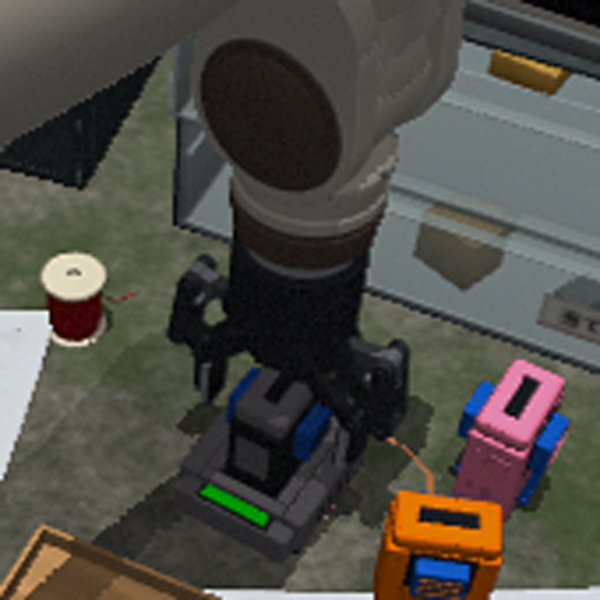

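The fingers straddle the buttons with clear gaps on both sides: left finger at (207,380), right at (350,420) in the crop. Now I'll close in stages and watch the side force.

```bash
python3 -m handwheel '[[0.3,0,0,0,0],[0.35,0,0,0,0],[0.4,0,0,0,0],[0.4,0,0,0,0],[0.4,0,0,0,0]]' 40; python3 -m handwheel '[[0.5,0,0,0,0],[0.6,0,0,0,0],[0.7,0,0,0,0],[0.7,0,0,0,0],[0.7,0,0,0,0]]' 40
python3 - <<'E'
from workcell import viewer,get_obs
import cv2
im=viewer.camera("scene")['color']; cv2.imwrite("pics/s4.png",cv2.resize(im[80:250,230:400],(600,600),interpolation=cv2.INTER_CUBIC))
o=get_obs();print(o['ee_pos'],o['tcp_rot'],o['wrist_force'],o['opening'])
E
```

```text
time: 3.3
ee_pos: [0.595, -0.1563, 0.044]
tcp_rot: [-179.6, 0.1, 82.4]
wrist_force: [-0.1, -0.2, 4.6]
opening: 0.0516
time: 3.8
ee_pos: [0.5955, -0.1563, 0.045]
tcp_rot: [-179.7, 0.1, 82.4]
wrist_force: [-0.1, 1.3, 8.7]
opening: 0.0355
[ 0.59541761 -0.15632799  0.04492592] [-1.79701597e+02  7.96849201e-02  8.23684222e+01] [-0.10349452  0.41028197  8.13061776] 0.03587230874331932
```

View pics/s4.png

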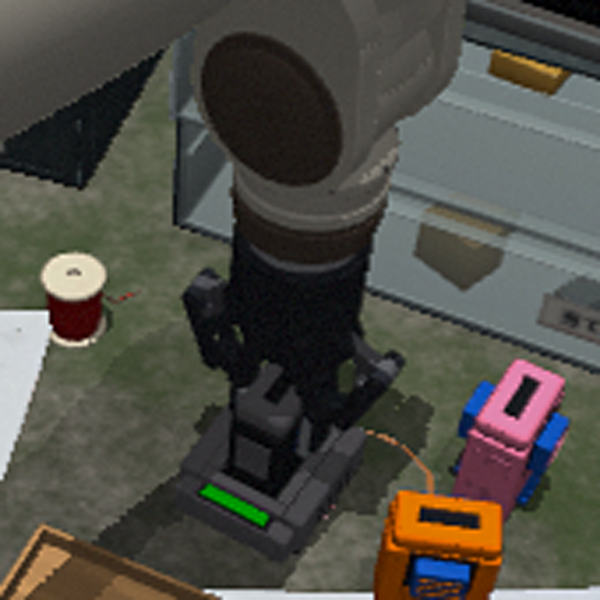

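Opening 36 mm, so both buttons are at their stops with little side force. I'll lift gently first and watch the wrist force.

```bash
python3 -m handwheel '[[0.8,0,0,0,0],[0.8,0,0,0.004,0],[0.8,0,0,0.008,0],[0.8,0,0,0.012,0],[0.8,0,0,0.014,0]]' 45; python3 -m handwheel '[[0.8,0,0,0.006,0],[0.8,0,0,0.014,0],[0.8,0,0,0.024,0],[0.8,0,0,0.034,0],[0.8,0,0,0.044,0]]' 
python3 - <<'E'
from workcell import viewer,get_obs
import cv2
im=viewer.camera("scene")['color']; cv2.imwrite("pics/s5.png",cv2.resize(im[80:250,230:400],(600,600),interpolation=cv2.INTER_CUBIC))
o=get_obs();print(o['ee_pos'],o['tcp_rot'],o['wrist_force'],o['opening'])
E
```

```text
time: 4.35
ee_pos: [0.5955, -0.1564, 0.0592]
tcp_rot: [-179.7, 0.1, 82.4]
wrist_force: [-0.1, -0.2, -3.4]
opening: 0.0358
time: 4.85
ee_pos: [0.5956, -0.1564, 0.1044]
tcp_rot: [-179.7, 0.1, 82.4]
wrist_force: [0.7, -0.9, -2.3]
opening: 0.0351
[ 0.59624199 -0.15653238  0.10628196] [-1.79865335e+02  1.00045651e-01  8.23698424e+01] [-0.02650819 -0.45600988 -1.8418179 ] 0.03534397839410569
```

View pics/s5.png

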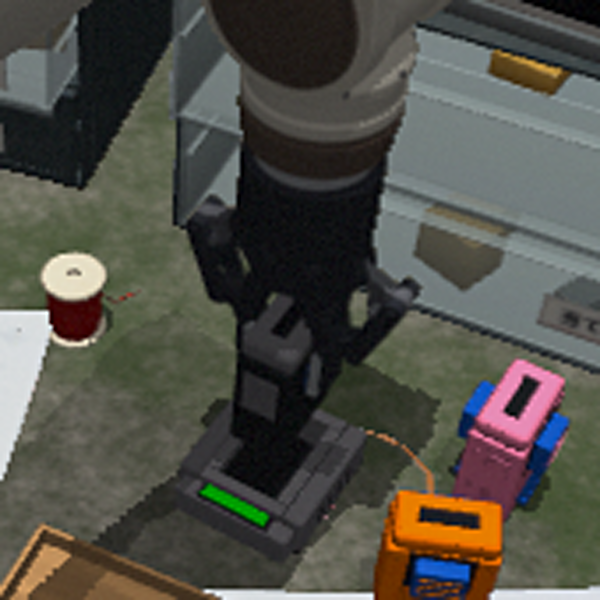

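The pack is out, upright and clear of the well. Next is a level move over the tray, turning 8° to square it up.

```bash
python3 -m handwheel '[[0.8,-0.015,0.004,0.01,1],[0.8,-0.045,0.012,0.01,3],[0.8,-0.08,0.021,0.01,5],[0.8,-0.11,0.028,0.01,7],[0.8,-0.135,0.035,0.01,8]]'; python3 -m handwheel '[[0.8,-0.018,0.004,0,0],[0.8,-0.028,0.007,0,0],[0.8,-0.033,0.008,0,0],[0.8,-0.033,0.008,0,0]]'
python3 - <<'E'
from workcell import viewer,get_obs
import cv2
im=viewer.camera("scene")['color']; cv2.imwrite("pics/s6f.png",im);cv2.imwrite("pics/s6.png",cv2.resize(im[140:310,190:360],(600,600),interpolation=cv2.INTER_CUBIC))
o=get_obs();print(o['ee_pos'],o['tcp_rot'],o['wrist_force'],o['opening'])
E
```

```text
time: 5.4
ee_pos: [0.4598, -0.1212, 0.1166]
tcp_rot: [-179.9, 0.1, 90.4]
wrist_force: [0.6, -0.9, -2.9]
opening: 0.0356
time: 5.8
ee_pos: [0.427, -0.1133, 0.1169]
tcp_rot: [-179.9, 0.1, 90.4]
wrist_force: [-0.1, 0.1, -2.6]
opening: 0.0354
[ 0.42735874 -0.11338885  0.11682372] [-1.79925043e+02  1.18247668e-01  9.04344645e+01] [-0.02549746 -0.03678387 -2.70677141] 0.03538732337077043
```

View pics/s6.png

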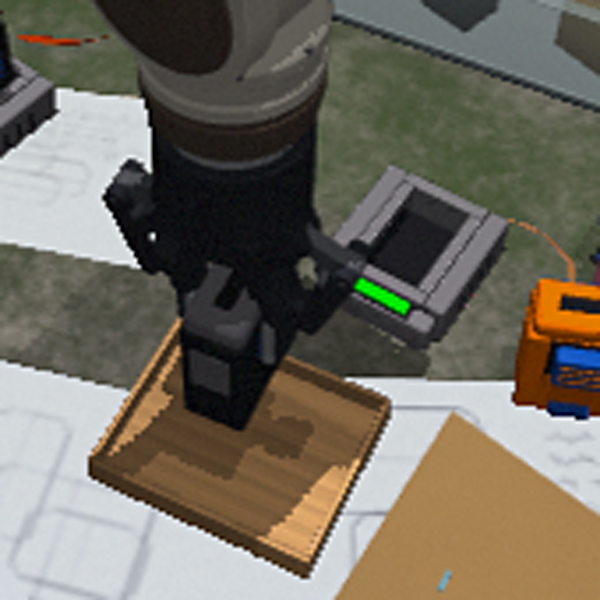

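The pack is upright over the middle of the tray; the estimated drop to the floor is about 69 mm. I'll lower most of that, then go slowly and watch the force.

```bash
python3 -m handwheel '[[0.8,0,0,-0.012,0],[0.8,0,0,-0.03,0],[0.8,0,0,-0.048,0],[0.8,0,0,-0.058,0],[0.8,0,0,-0.062,0]]'; python3 -m handwheel '[[0.8,0,0,-0.001,0],[0.8,0,0,-0.002,0],[0.8,0,0,-0.003,0],[0.8,0,0,-0.003,0]]'
```

```text
time: 6.35
ee_pos: [0.4269, -0.1133, 0.0531]
tcp_rot: [-179.8, 0.1, 90.4]
wrist_force: [-0.1, -0.5, -2.4]
opening: 0.0355
time: 6.75
ee_pos: [0.4271, -0.1133, 0.0505]
tcp_rot: [-179.8, 0.1, 90.4]
wrist_force: [0.3, 0.4, -3.3]
opening: 0.0358
```

```bash
python3 -m handwheel '[[0.8,0,0,-0.001,0],[0.8,0,0,-0.002,0],[0.8,0,0,-0.002,0]]'; python3 -m handwheel '[[0.8,0,0,-0.001,0],[0.8,0,0,-0.002,0],[0.8,0,0,-0.002,0]]'
```

```text
time: 7.05
ee_pos: [0.4271, -0.1133, 0.0485]
tcp_rot: [-179.8, 0.1, 90.4]
wrist_force: [-0.0, 0.0, -2.9]
opening: 0.0354
time: 7.35
ee_pos: [0.4275, -0.1134, 0.0479]
tcp_rot: [-179.9, 0.1, 90.4]
wrist_force: [-3.4, 1.1, 9.3]
opening: 0.0354
```

The floor contact shows as +9 N at TCP z 0.0479, where I expected it. I'll take a look, then open slowly.

```bash
python3 -m handwheel '[[0.55,0,0,0,0],[0.5,0,0,0,0],[0.45,0,0,0,0],[0.4,0,0,0,0],[0.35,0,0,0,0]]' 20; python3 -m handwheel '[[0.3,0,0,0,0],[0.25,0,0,0,0],[0.15,0,0,0,0],[0.05,0,0,0,0],[0,0,0,0,0]]'
python3 - <<'E'
from workcell import viewer,get_obs
import cv2
im=viewer.camera("scene")['color']; cv2.imwrite("pics/s7.png",cv2.resize(im[140:310,190:360],(600,600),interpolation=cv2.INTER_CUBIC))
o=get_obs();print(o['ee_pos'],o['tcp_rot'],o['wrist_force'],o['opening'])
E
```

```text
time: 7.85
ee_pos: [0.4274, -0.1134, 0.0477]
tcp_rot: [-179.9, 0.1, 90.4]
wrist_force: [0.2, 0.5, -3.7]
opening: 0.0556
time: 8.35
ee_pos: [0.4275, -0.1134, 0.0478]
tcp_rot: [-179.9, 0.1, 90.4]
wrist_force: [-0.3, -0.5, 0.7]
opening: 0.0855
[ 0.4274253  -0.11337637  0.04776399] [-1.79901903e+02  1.07314586e-01  9.04344315e+01] [ 0.11058644  0.77665456 -0.43003284] 0.0852732029666998
```

View pics/s7.png

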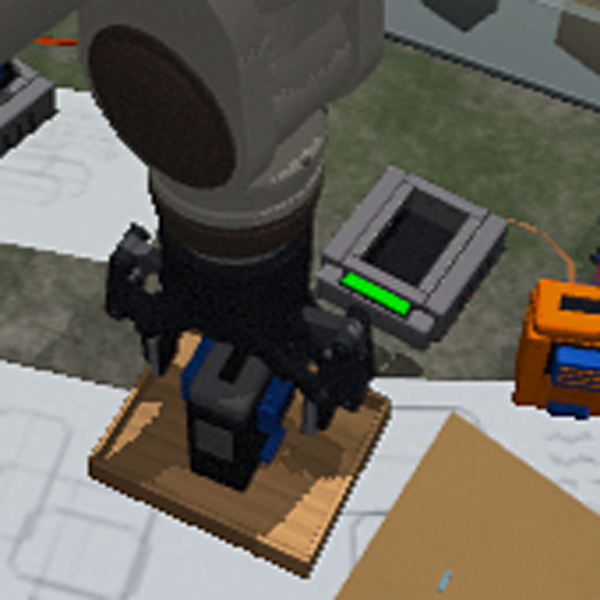

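The pack stands upright in the tray with its buttons sprung out, and the fingers at (155,350) and (310,415) are clear. I'll retreat straight up, then back off for a final check.

```bash
python3 -m handwheel '[[0,0,0,0.015,0],[0,0,0,0.045,0],[0,0,0,0.085,0],[0,0,0,0.125,0],[0,0,0,0.165,0]]'; python3 -m handwheel '[[0,-0.02,0.04,0,0],[0,-0.04,0.08,0,0],[0,-0.06,0.12,0,0],[0,-0.08,0.16,0,0],[0,-0.1,0.2,0,0]]';python3 -m handwheel '[[0,0,0.04,0,0],[0,0,0.08,0,0],[0,0,0.12,0,0],[0,0,0.12,0,0],[0,0,0.12,0,0]]'
python3 - <<'E'
from workcell import viewer
import cv2
for n in("scene","top"): cv2.imwrite(f"pics/{n}9.png",viewer.camera(n)['color'])
E
```

```text
time: 8.9
ee_pos: [0.4272, -0.1133, 0.2144]
tcp_rot: [-179.9, 0.1, 90.4]
wrist_force: [0.6, -0.1, -0.6]
opening: 0.0852
time: 9.4
ee_pos: [0.3261, 0.0878, 0.2146]
tcp_rot: [-180.0, 0.1, 90.4]
wrist_force: [1.7, 1.0, -0.2]
opening: 0.0857
time: 9.9
ee_pos: [0.3258, 0.2084, 0.2144]
tcp_rot: [-179.9, 0.1, 90.5]
wrist_force: [0.3, 0.1, 0.1]
opening: 0.0853
```

View pics/scene9.png

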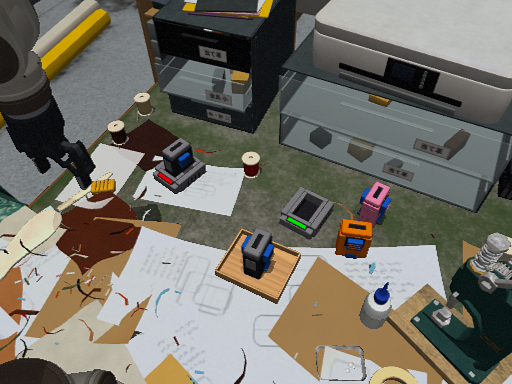

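View pics/top9.png

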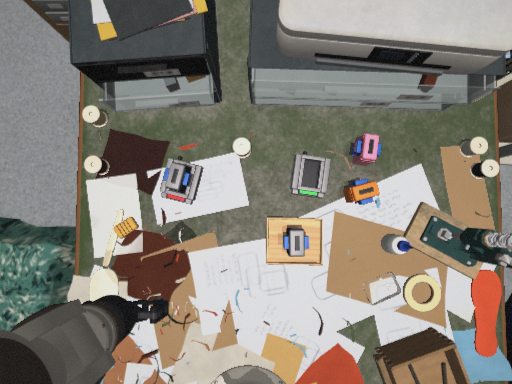

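```bash
python3 - <<'E'
from h import *
t=cv2.imread('pics/top9.png');hsv=cv2.cvtColor(t,cv2.COLOR_BGR2HSV)
m=cv2.inRange(hsv,(100,130,80),(125,255,255)); m[:215]=0;m[270:]=0;m[:,:265]=0;m[:,325:]=0
k,l,st,ce=cv2.connectedComponentsWithStats(m); print(st[1:],ce[1:]); print([onz('top',c,.078).round(4) for c in ce[1:]])
a=cv2.imread('pics/top0.png');
for n,r in(('redpack',(155,205,155,205)),('spool',(135,165,228,258))):
    print(n,cv2.absdiff(a,t)[r[0]:r[1],r[2]:r[3]].max())
from workcell import job_done,get_obs
o=get_obs(); print(o['wrist_force'],o['time'])
job_done()
E
```

```text
[[284 236   5  13  54]
 [305 236   3  12  36]] [[285.72222222 242.11111111]
 [306.         241.5       ]]
[array([ 0.4262, -0.0891,  0.078 ]), array([ 0.4277, -0.1362,  0.078 ])]
redpack 21
spool 9
[-0.26427541 -0.01199114  0.47792615] 10.0
the job is handed in; nothing more can be done
```

The charged pack is standing upright in the wooden tray, released, and the job is handed in at about 10 s of the 48 s allowed. I squeezed both its blue buttons to their stops in the green-lit charger and lifted it straight out. I then lowered it until the wrist force showed floor contact (about +9 N), opened slowly and backed away.

The last pictures and readings showed:
- **Pack in tray:** the button midpoint is at about (0.427, -0.113), within about 1 mm of the tray's measured centre. The pack is upright with its buttons sprung out. I judged upright by eye and did not measure the tilt.
- **Left alone:** the red-lit charger's pack and the red spool look unchanged between the first and last top views.
- **Robot:** the gripper is well away from everything, with the wrist force near zero.

No check failed. The two cameras differed by about 2–3 mm on where the pack first stood, which stayed within the grasp's tolerance.

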